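Fit the keyed gear on the printer feed drive

TASK

Pick up the toothed gear by its hub and fit it on the upright shaft of the printer drive: with the gear on the shaft, turn it under light pressure until its keyway drops over the key, then bring it fully home against the collar and let go. Be gentle with the shaft and key, never force the gear down, and leave the screwdriver, the bottle and the plain roller where they are.

Things in the scene. Friction and masses are not known exactly. Their poses are not given: they have to be found in the camera images.
- gear_center (a point): Centre of the loose gear (0.18 to 0.33 kg), 23 mm above its underside. White toothed disc, 100 mm across, 14 mm thick, with a steel hub up to 46 mm above the underside, so 32 mm clear of the disc. The hub is 46 mm along x and 38 mm across its two flats, which face +y and -y: grip across these from above. It lies hub up, z up; +x points to the keyway. No pose of it while held.
- keyway (a point): Point at the top of the gear's hub, in the middle of its keyway, 15.5 mm from the gear's axis and 23 mm above its centre; axes as the gear's. The round bore, 26 mm across, goes right through the gear along z; the keyway is a slot 7 mm wide along the whole bore, in its +x wall, out to 18.5 mm from the axis.
- seat (a point): Centre of the collar's top (38 mm across) at the foot of the drive's upright shaft. The home gear's underside rests here, its centre 23 mm above. x points directly away from the motor, z up. The key does not point along x: it stands somewhere between 0.25 and 1.55 rad round from x towards y, an angle not given. A gear whose keyway is not over the key stops on the key's top, 13 mm too high.
- shaft_top (a point): Centre of the shaft's top end, 46 mm above the collar; axes as the seat's. Shaft 24 mm in diameter, its last 5 mm tapered to 17 mm. The key on its side is 5 mm wide, stands 5 mm proud (to 17 mm from the axis) and reaches from the collar to 13 mm above it; it has about 1 mm of play either side in the keyway (0.06 rad). The gearbox holds the shaft: it does not turn by hand.
- drive: The printer's feed drive, bolted down: steel plate 175 x 120 mm, aluminium gearbox 110 x 100 mm with its top 40 mm above the plate's underside, the collar (top at 50 mm) and shaft on it, and a dark round motor, 38 mm thick, lying along -x. Origin on the shaft's axis at the plate's underside; z up. More than 40 N on it from the gear or the robot damages it.
- screwdriver: Bystander: screwdriver 190 mm long lying on the mat along its x. Origin at its underside, middle.
- bottle: Bystander: white bottle, 60 mm across, 150 mm tall. Origin at the centre of its underside.
- roller: Bystander: plain black rubber roller without teeth or bore, 56 mm across, 30 mm tall. Origin at the centre of its underside.
Things that resemble listed ones, but are neither listed nor needed, are in the scene too. What is shaped like the part that bears gear_center but brown or purple is not meant.

How it is judged:
On the way:
1. the gear is threaded on the shaft, upright (horizontal distance between gear_center and seat below 0.005 m and z of gear_center in the frame of seat below 0.06 m and angle between gear_center's own z axis and vertical below 0.15 rad), for 0.1 s.
At the end, for the whole second after the job is handed in: The gear stands on the shaft with its keyway over the key, fully home on the collar: its underside within 2.5 mm of the collar's top, its axis within 3 mm of the shaft's, level within 0.06 rad, at rest and released (horizontal distance between gear_center and seat below 0.003 m and z of gear_center in the frame of seat below 0.0255 m and angle between gear_center's own z axis and vertical below 0.06 rad and linear speed of gear below 0.02 m/s); the robot touches nothing.
It fails at once if the gear is pressed or struck against the drive with more than 40 N (contact force between gear and drive above 40 N).
It fails at once if the drive is hit or pressed by the robot with more than 40 N (contact force between any of the arm, the fingers and drive above 40 N).
It fails at once if a bystander is moved by more than 20 mm (distance of any of screwdriver, bottle, roller from where it was at the start of the episode above 0.02 m).
It also fails if it takes over 67 s, if anything falls off the work surface, if the arm or the gripper's body presses on something with over 40 N, if the wrist force passes 120 N, or if a joint passes its speed limit or range.

ROBOT

A 6-joint arm with a two-finger parallel gripper is mounted at the origin on the work surface. World frame = base frame: x ahead of the robot, y to its left, z up, the work surface at z = 0. Lengths are in m, angles in rad, forces in N, time in s.
With the tool pointing down it reaches from about 0.35 to 0.85 m from the base axis. Payload 8.1 kg.
Tool frame: the origin (TCP) lies at the very end of the fingers, on their centre line; the grasp point (between the pads) lies grip_point_offset behind it (grip_point_offset is the distance from the TCP to the grasp point, in m); z points along the fingers, y is the direction in which the jaws open and shut (so a half turn about z gives the same grasp; the last joint's range is limited). The gripper opens to 85 mm and grips with 20 to 120 N. Pads are 22 mm wide; open, the fingers measure 114 mm over their backs; the gripper's body (76 mm by 85 mm) begins 54 mm behind the grasp point. The pads swing forward as they close: fully open they stand 13 mm farther back than shut.
Start: joints at [1.134, 0.13, 1.488, -0, 1.523, -0.085], TCP at [0.207, 0.563, 0.231] pointing down, gripper open.
Joint ranges: [-2.96, 2.96], [-0.89, 2.26], [0.02, 2.5], [-1.34, 4.48], [0, 2.73], [-2.66, 2.66]. Speed limits (rad/s): [2.39, 2.39, 2.79, 3.14, 3.14, 3.14].

INTERFACE

Orientations are given as a rotation vector (axis times angle).
In Python, from workcell import read_state, grab_frame, calibration, hand_in, search_frame, spot_point, grip_point_offset gives the robot as it stands. The module is installed in compiled form; this text tells all that it offers.
- The arm moves only by the tool jog_arm, never from a script. Its argument "motion" is a list of rows, each a list of 3 entries, a list of its own where there are three numbers: the shift along the tool's x, y, z in cm, then the turn about the tool's z in degrees, then the opening in per cent of the stroke, from 0 (shut) to 100 (fully open). A call has 1 to 8 rows; each row is the pose to reach, as a shift and turn from the pose commanded when the call began, along the tool's axes at that moment; what a row does not reach only later rows make up. A row lasts 1/10 s, in which the tool goes at most 50 mm and 8.59 degrees, less where a joint would pass 70% of its speed; a pose out of reach is approached as far as the arm can. A call with a gripper value outside its range is refused whole. The fingers move at their own pace and stop on an object; "newtons" is the grip in N (left out, the last holds). Time passes only in rows, so rows that repeat a pose let the fingers close. It gives the time, the measured TCP pose, the force and the opening at its end, in the units of the state.
- read_state(): the state, without advancing time (a new reading comes with each control period).
- grab_frame(name): name is "scene" or "top" or "wrist"; returns the picture (400x640x3 uint8, blue, green, red); there is no depth.
- calibration(name): a dict with "mtx" (3x3 intrinsics, pixels), "world_to_cam" (4x4, takes a point from world to camera coordinates). Camera axes: x right, y down, z forward; pixel columns grow to the right and rows downward; lengths in m; the calibration is good to about 2 mm. A picture is of the moment at which its call begins: read the wrist's pose just before it. calibration takes no time and is no camera call; for the wrist camera it gives the pose at the moment of the call.
- hand_in(): hands the job in, once; it reports no verdict.
Trained networks look in the newest picture that a camera, given by its name, has taken for a name from the list of things; names that differ only in an ending like _2 or _b are one class to them, and where a whole thing is asked for, a point or a joint stands for the part that bears it (a point fixed in the world has none). Each returns a list of dicts, best first, with "p" (0 to 1); they miss things now and then, are a little off and sometimes report something else, mostly with a low value. They report only what shows in the picture. A call takes as long as a camera call. They do not tell look-alikes from the thing itself.
- search_frame(camera, target): "at" ([x, y, z] in m, in world coordinates, good to about 4 mm: the middle of the surface that is visible of it).
- spot_point(camera, target): "at" ([x, y, z] in m, in world coordinates, good to about 4 mm: a listed point, or the origin of a listed thing).
The state is a dict: "time_s": time; "joints": joint angles; "joint_vel": joint speeds; "joint_torque": joint torques, N m; "tcp_pos": TCP position; "tcp_rot": TCP orientation; "wrist_force": force on the tool from outside, world axes, zero at the start; "wrist_torque": the same for the moment, N m; "finger_gap": finger opening in m.
Only numpy, scipy, OpenCV 4.12 (cv2) and the standard library are available. Lean on these libraries where they do the work, as an engineer would, in place of code of your own. Each camera call takes 0.05 s, during which the arm holds its last target.

## Working session

There is one attempt and no reset: what is moved stays moved. The work goes in short steps, Python scripts to look and compute and a tool call to move; the robot and the scene stay as the last step left them, time stands still between calls to the robot, and variables do not carry over. Pictures are saved under pics/ and viewed, and the job is handed in when it is done.

Besides the shell and the picture viewer there is one more tool, called after ">>>" as a command line: name --argument value ..., lists and objects as JSON in quotes. jog_arm: Moves the arm, as the interface text tells. Its arguments: {"type":"object","properties":{"motion":{"type":"array","items":{"type":"array"}},"newtons":{"type":"number"}},"required":["motion"]}

```bash
mkdir -p pics; python3 - <<'E'
from workcell import *
import cv2
print(read_state()); print(grip_point_offset)
for c in ["top","scene","wrist"]:
    cv2.imwrite(f"pics/{c}0.png",grab_frame(c))
    for t in ["gear_center","keyway","seat","shaft_top","drive","screwdriver","bottle","roller"]:
        if c=="wrist" : continue
        if c=="scene" and t in("screwdriver","bottle","roller"): continue
        print(c,t,[(round(d["p"],2),[round(float(v),4) for v in d["at"]]) for d in spot_point(c,t)])
E
```

```text
{'time_s': 0.0, 'joints': array([ 1.13359890e+00,  1.31174904e-01,  1.48932731e+00, -3.16596288e-06,
        1.52298146e+00, -8.53983634e-02]), 'joint_vel': array([-1.18127325e-03, -1.07009540e-03,  1.62578369e-05,  3.83827406e-04,
       -6.04042970e-04, -1.72405574e-03]), 'joint_torque': array([-7.85622688e-04, -5.69386697e+01, -5.00556886e+01, -3.50369146e-05,
        1.47166190e-02,  2.78244858e-05]), 'tcp_pos': array([0.20649121, 0.562746  , 0.23020985]), 'tcp_rot': array([-5.49674007e-01, -3.09263717e+00,  2.87041627e-03]), 'wrist_force': array([ 0.64548167, -0.05839671,  0.16924295]), 'wrist_torque': array([-0.04561661,  0.02261429, -0.03866113]), 'finger_gap': 0.08551620665714536}
0.0187
top gear_center [(0.91, [0.5551, 0.2356, 0.0281]), (0.88, [0.6801, 0.1955, 0.0254]), (0.69, [0.5697, 0.1029, 0.0232])]
top keyway [(0.98, [0.6977, 0.1888, 0.0516]), (0.69, [0.5523, 0.2485, 0.0491]), (0.61, [0.554, 0.0887, 0.0535]), (0.38, [0.5766, -0.2224, 0.0059]), (0.16, [0.437, 0.4366, -0.0008])]
top seat [(0.65, [0.5771, -0.2254, 0.0549])]
top shaft_top [(0.59, [0.5793, -0.2234, 0.0993])]
top drive [(0.98, [0.5775, -0.2196, 0.0021])]
top screwdriver [(0.97, [0.3763, 0.0025, 0.0033]), (0.47, [0.5806, -0.2197, 0.1038])]
top bottle [(0.85, [0.4341, 0.435, -0.0006])]
top roller []
scene gear_center [(0.9, [0.5655, 0.0976, 0.0221]), (0.82, [0.6789, 0.1908, 0.0282]), (0.63, [0.5509, 0.2363, 0.0259])]
scene keyway [(0.9, [0.5557, 0.2474, 0.0524]), (0.86, [0.6946, 0.1857, 0.0499])]
scene seat [(0.85, [0.5748, -0.2201, 0.0548]), (0.29, [0.3753, -0.0031, 0.0046])]
scene shaft_top [(0.96, [0.5802, -0.2203, 0.0979])]
scene drive [(0.56, [0.5747, -0.2178, 0.0047]), (0.25, [0.7277, 0.0005, -0.0004])]
```

View pics/top0.png

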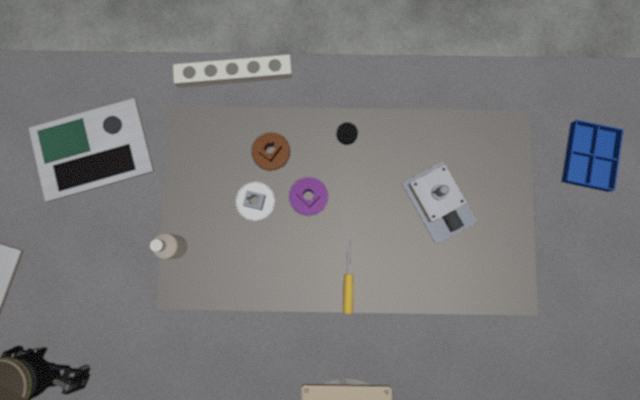

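View pics/scene0.png

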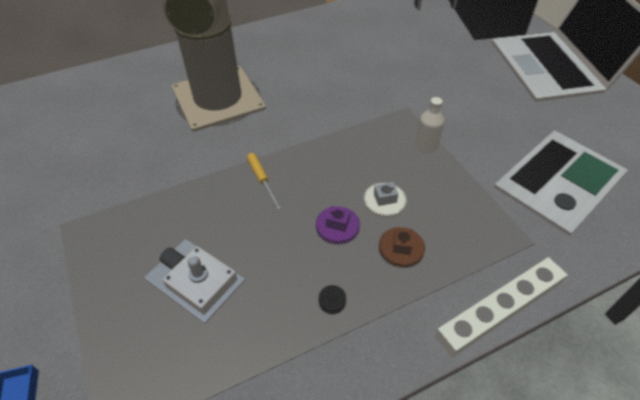

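View pics/wrist0.png

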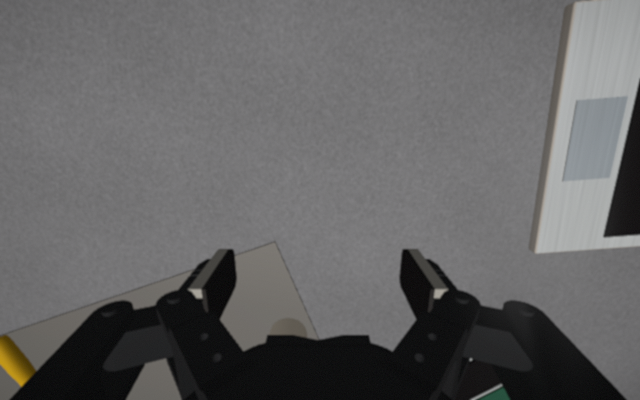

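```bash
cat > h.py <<'E'
import numpy as np, cv2
from workcell import *
from scipy.spatial.transform import Rotation as R
def tool():
    s=read_state(); return s,np.array(s["tcp_pos"]),R.from_rotvec(s["tcp_rot"])
def shift(target, yaw_x=None):
    """cm shift in tool axes to reach target tcp; deg turn to make tool x point at yaw_x (deg world)"""
    s,p,r=tool(); M=r.as_matrix()
    d=M.T@(np.array(target)-p)*100
    yx=np.degrees(np.arctan2(M[1,0],M[0,0]))
    t=None
    if yaw_x is not None: t=-((yaw_x-yx+180)%360-180)  # tool z is down
    print("tcp",p.round(4),"tool x yaw",round(yx,2),"tilt",M[2].round(4),"shift cm",d.round(2),"turn",t)
    return d,t
def ray(cam,uv,z):
    c=calibration(cam);K=np.array(c["mtx"]);T=np.array(c["world_to_cam"])
    d=np.linalg.inv(K)@np.array([uv[0],uv[1],1.]);Rm=T[:3,:3];o=-Rm.T@T[:3,3];d=Rm.T@d
    return o+d*(z-o[2])/d[2]
def proj(cam,P):
    c=calibration(cam);K=np.array(c["mtx"]);T=np.array(c["world_to_cam"])
    q=K@(T[:3,:3]@np.array(P)+T[:3,3]);return q[:2]/q[2]
E
python3 - <<'E'
from h import *
c=calibration("wrist");T=np.array(c["world_to_cam"]);o=-T[:3,:3].T@T[:3,3]
s,p,r=tool()
print(c["mtx"],"cam in tool",r.as_matrix().T@(o-p),"axes in tool\n",r.as_matrix().T@T[:3,:3].T)
im=cv2.imread("pics/top0.png");cv2.imwrite("pics/top0c.png",cv2.resize(im[170:230,220:340],None,fx=6,fy=6,interpolation=cv2.INTER_CUBIC))
for a in [(0.5551,0.236,0.23)]: shift(a)
print(proj("top",(0.553,0.236,0.046)),ray("top",(255,200),0.03))
E
```

```text
[[280.36627905   0.         317.59820758]
 [  0.         280.36627905 200.26616885]
 [  0.           0.           1.        ]] cam in tool [ 0.07301863  0.00024766 -0.14180575] axes in tool
 [[ 9.62281679e-04 -9.56902031e-01 -2.90409325e-01]
 [ 9.99999533e-01  8.94183734e-04  3.67188614e-04]
 [-9.16842356e-05 -2.90409543e-01  9.56902445e-01]]
tcp [0.2067 0.5633 0.2313] tool x yaw 159.84 tilt [ 0.  0. -1.] shift cm [-43.98 -18.72   0.13] turn None
[251.74294989 198.79670098] [0.55203642 0.23003409 0.03      ]
```

View pics/top0c.png

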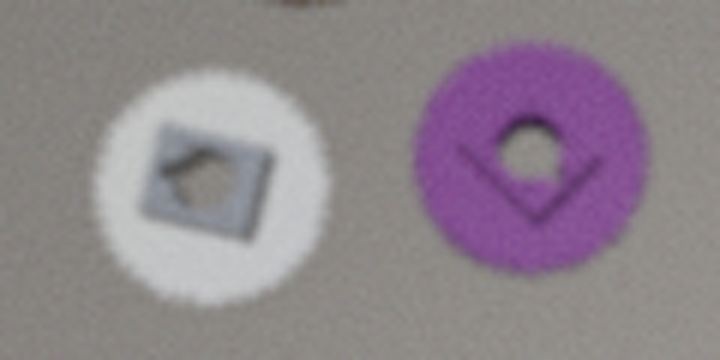

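>>> jog_arm --motion '[[[-43.8,-18.7,2.5],83,100],[[-43.8,-18.7,2.5],83,100],[[-43.8,-18.7,2.5],83,100],[[-43.8,-18.7,2.5],83,100],[[-43.8,-18.7,2.5],83,100],[[-43.8,-18.7,2.5],83,100],[[-43.8,-18.7,2.5],83,100],[[-43.8,-18.7,2.5],83,100]]'

```text
time_s: 1.6
tcp_pos: [0.4988, 0.2878, 0.2105]
tcp_rot: [2.207, 2.236, 0.001]
wrist_force: [0.6, 0.5, -0.7]
finger_gap: 0.0851
```

```bash
python3 - <<'E'
from h import *
shift((0.553,0.236,0.2),77)
E
```

```text
tcp [0.4988 0.2878 0.2105] tool x yaw 90.74 tilt [ 3.e-04  6.e-04 -1.e+00] shift cm [-5.25  5.35  1.05] turn 13.738259160348434
```

>>> jog_arm --motion '[[[-5.2,5.4,1.0],13.7,100],[[-5.2,5.4,1.0],13.7,100],[[-5.2,5.4,1.0],13.7,100],[[-5.2,5.4,1.0],13.7,100]]'

```text
time_s: 2.0
tcp_pos: [0.5525, 0.2381, 0.2]
tcp_rot: [-2.452, -1.963, 0.001]
wrist_force: [-0.5, 0.4, -0.1]
finger_gap: 0.0857
```

```bash
python3 - <<'E'
from h import *
shift((0.553,0.236,0.2),77)
im=grab_frame("wrist");cv2.imwrite("pics/w1.png",im)
for t in ["gear_center","keyway"]: print(t,[(round(d["p"],2),np.round(d["at"],4)) for d in spot_point("wrist",t)])
E
```

```text
tcp [0.5525 0.2381 0.2   ] tool x yaw 77.38 tilt [-0.e+00 -9.e-04 -1.e+00] shift cm [-0.2   0.09  0.  ] turn 0.38269272768366136
gear_center [(0.81, array([0.5542, 0.2336, 0.0271])), (0.76, array([0.5677, 0.1006, 0.0278])), (0.66, array([0.6842, 0.1981, 0.028 ]))]
keyway [(0.96, array([0.6923, 0.1884, 0.0501])), (0.72, array([0.5521, 0.0906, 0.048 ])), (0.58, array([0.5566, 0.2477, 0.0452]))]
```

View pics/w1.png

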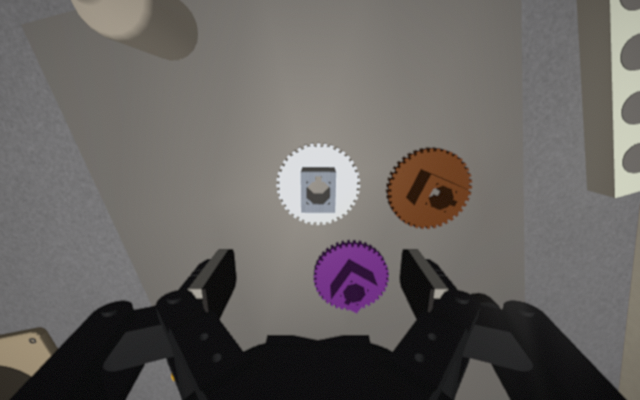

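```bash
python3 - <<'E'
from h import *
im=cv2.imread("pics/w1.png")
crop=im[135:235,265:375];cv2.imwrite("pics/w1c.png",cv2.resize(crop,None,fx=6,fy=6,interpolation=cv2.INTER_CUBIC))
m=(im.min(2)>150).astype(np.uint8);m[:, :265]=0;m[:,375:]=0;m[235:]=0;m[:135]=0
c,_=cv2.findContours(m,cv2.RETR_EXTERNAL,cv2.CHAIN_APPROX_NONE);c=max(c,key=cv2.contourArea)
pts=np.array([ray("wrist",p[0],0.014)[:2] for p in c]).astype(np.float32)
print("disc",cv2.minEnclosingCircle(pts),cv2.fitEllipse(pts.reshape(-1,1,2)))
g=cv2.GaussianBlur(im,(3,3),0).astype(int)
sub=np.zeros(im.shape[:2],np.uint8)
hull=np.zeros_like(sub);cv2.fillConvexPoly(hull,cv2.convexHull(c),1);hull=cv2.erode(hull,np.ones((9,9)))
sub=((g.min(2)<185)&(hull>0)).astype(np.uint8)
c,_=cv2.findContours(sub,cv2.RETR_EXTERNAL,cv2.CHAIN_APPROX_NONE);c=max(c,key=cv2.contourArea)
pts=np.array([ray("wrist",p[0],0.046)[:2] for p in c]).astype(np.float32)
print("hub",cv2.minAreaRect(pts),cv2.boundingRect(c))
print("proj gear center top (0.553,.236,.046)",proj("wrist",(0.553,0.236,0.046)))
E
```

```text
disc ((0.5518116354942322, 0.2326827347278595), 0.05150754004716873) ((0.5516911149024963, 0.232503741979599), (0.09854266047477722, 0.09892197698354721), 154.3606414794922)
hub ((0.5524201989173889, 0.23585352301597595), (0.05209183692932129, 0.03789811208844185), 77.99065399169922) (300, 166, 36, 47)
proj gear center top (0.553,.236,.046) [318.2920491  189.33104124]
```

View pics/w1c.png

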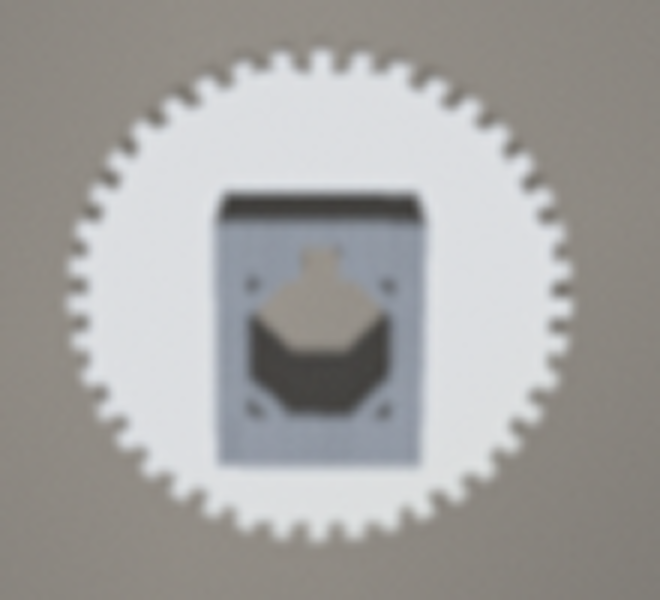

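```bash
python3 - <<'E'
from h import *
P=[ray("wrist",(265+u/6-.4,135+v/6-.4),0.046) for u,v in [(218,220),(425,220),(421,466),(217,466)]]
P=np.array(P)[:,:2];print(P.mean(0));
for i in range(4):
    d=P[(i+1)%4]-P[i];print(np.linalg.norm(d),np.degrees(np.arctan2(d[1],d[0])))
shift((0.552,0.2325,0.03),77.4)
E
```

```text
[0.55195749 0.23288911]
0.03695706314547868 -12.424041600974846
0.046488187874631444 -102.2818926814482
0.03805330355709707 167.57052111197632
0.04649478186933897 76.36709435261034
tcp [0.5518 0.2396 0.2006] tool x yaw 77.53 tilt [ 4.e-04  0.e+00 -1.e+00] shift cm [-0.7   0.17 17.06] turn 0.13026829042962618
```

>>> jog_arm --motion '[[[-0.65,0.15,8],0,100],[[-0.65,0.15,12],0,100],[[-0.65,0.15,12],0,100],[[-0.65,0.15,12],0,100],[[-0.65,0.15,12],0,100]]'

```text
time_s: 2.65
tcp_pos: [0.5525, 0.2328, 0.0813]
tcp_rot: [2.45, 1.966, 0.001]
wrist_force: [0.1, -0.6, 1.6]
finger_gap: 0.0856
```

```bash
python3 - <<'E'
from h import *
import time
for i in range(3): shift((0.552,0.2327,0.015),77.4); grab_frame("wrist")
cv2.imwrite("pics/w2.png",grab_frame("wrist"))
E
```

```text
tcp [0.5525 0.2328 0.0813] tool x yaw 77.49 tilt [ 4.e-04  5.e-04 -1.e+00] shift cm [-0.02 -0.05  6.63] turn 0.08686022660930348
tcp [0.5536 0.233  0.0827] tool x yaw 77.47 tilt [ 0.0016  0.0027 -1.    ] shift cm [-0.07 -0.17  6.77] turn 0.0719045287391964
tcp [0.5542 0.233  0.0833] tool x yaw 77.45 tilt [ 0.0023  0.0039 -1.    ] shift cm [-0.09 -0.24  6.83] turn 0.054276125150238386
```

View pics/w2.png

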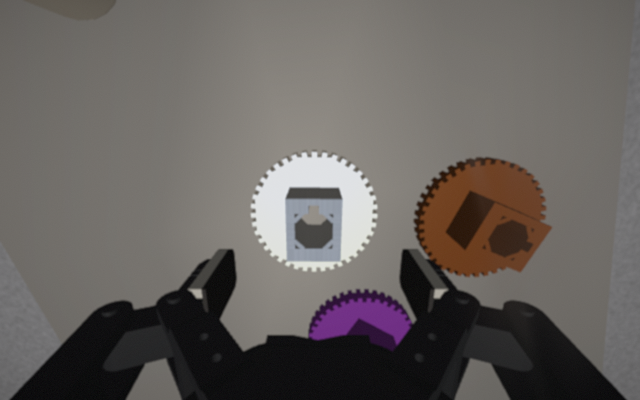

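```bash
python3 - <<'E'
from h import *
for i in range(4): shift((0.552,0.2327,0.015),77.4); print(read_state()["joint_vel"].round(3),read_state()["joints"].round(4));grab_frame("wrist")
E
```

```text
tcp [0.5542 0.2327 0.0831] tool x yaw 77.42 tilt [ 0.0022  0.0038 -1.    ] shift cm [-0.06 -0.25  6.81] turn 0.022976014352536822
[-0.006  0.003  0.009 -0.001 -0.002 -0.   ] [ 0.3122  0.2448  1.6376 -0.      1.2548  0.5317]
tcp [0.554  0.2325 0.0827] tool x yaw 77.41 tilt [ 0.0019  0.0032 -1.    ] shift cm [-0.04 -0.22  6.77] turn 0.01186886248223118
[-0.004  0.008  0.011  0.001 -0.004  0.   ] [0.312  0.2451 1.6381 0.     1.2546 0.5317]
tcp [0.5537 0.2323 0.0822] tool x yaw 77.4 tilt [ 0.0015  0.0026 -1.    ] shift cm [-0.01 -0.19  6.72] turn 0.0017583162641017225
[-0.002  0.007  0.01  -0.001 -0.001  0.001] [0.3119 0.2455 1.6385 0.     1.2546 0.5317]
tcp [0.5534 0.2321 0.0818] tool x yaw 77.39 tilt [ 0.0012  0.0019 -1.    ] shift cm [ 0.02 -0.16  6.68] turn -0.006099271980644971
[-0.002  0.007  0.008 -0.    -0.002  0.002] [0.3117 0.2458 1.639  0.     1.2545 0.5318]
```

>>> jog_arm --motion '[[[0,-0.07,2],0,100],[[0,-0.07,3.5],0,100],[[0,-0.07,4.5],0,100],[[0,-0.07,5.0],0,100],[[0,-0.07,5.0],0,100],[[0,-0.07,5.0],0,100],[[0,-0.07,5.0],0,100]]'

```text
time_s: 3.75
tcp_pos: [0.5526, 0.2322, 0.0312]
tcp_rot: [2.452, 1.964, 0.002]
wrist_force: [-0.1, 0.7, 0.3]
finger_gap: 0.0855
```

```bash
python3 - <<'E'
from h import *
for i in range(3): shift((0.552,0.2327,0.015),77.4); grab_frame("wrist")
cv2.imwrite("pics/w3.png",grab_frame("wrist"))
E
```

```text
tcp [0.5526 0.2322 0.0312] tool x yaw 77.39 tilt [ 6.0e-04  1.2e-03 -1.0e+00] shift cm [ 0.04 -0.07  1.62] turn -0.009887470568486378
tcp [0.5526 0.2322 0.0312] tool x yaw 77.39 tilt [ 8.0e-04  1.2e-03 -1.0e+00] shift cm [ 0.04 -0.07  1.62] turn -0.011405529635624134
tcp [0.5525 0.2321 0.0311] tool x yaw 77.39 tilt [ 6.0e-04  1.2e-03 -1.0e+00] shift cm [ 0.05 -0.06  1.61] turn -0.012232252927418585
```

View pics/w3.png

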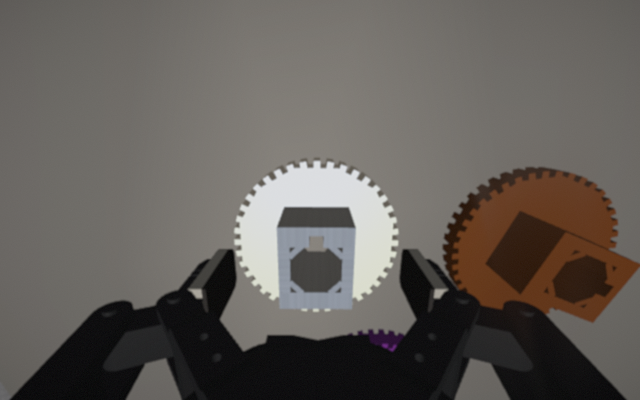

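>>> jog_arm --motion '[[[0.05,-0.06,0.8],0,100],[[0.05,-0.06,1.4],0,100],[[0.05,-0.06,1.6],0,100],[[0.05,-0.06,1.6],0,100],[[0.05,-0.06,1.6],0,100]]'

```text
time_s: 4.45
tcp_pos: [0.5513, 0.2325, 0.0141]
tcp_rot: [-2.452, -1.964, 0.001]
wrist_force: [0.5, -0.1, 0.2]
finger_gap: 0.0857
```

>>> jog_arm --motion '[[[0,0,0],0,30],[[0,0,0],0,30],[[0,0,0],0,30],[[0,0,0],0,30],[[0,0,0],0,30],[[0,0,0],0,30],[[0,0,0],0,30],[[0,0,0],0,30]]' --newtons 35

```text
time_s: 5.25
tcp_pos: [0.5523, 0.233, 0.0159]
tcp_rot: [2.452, 1.964, 0.003]
wrist_force: [-1.8, -0.2, 8.2]
finger_gap: 0.0374
```

```bash
python3 - <<'E'
from h import *
shift((0.552,0.2327,0.015),77.4); s=read_state();print(s["wrist_force"],s["wrist_torque"],s["finger_gap"])
cv2.imwrite("pics/w4.png",grab_frame("wrist"))
E
```

```text
tcp [0.5523 0.233  0.0159] tool x yaw 77.39 tilt [ 0.0012  0.0016 -1.    ] shift cm [-0.04 -0.03  0.09] turn -0.012378930962341883
[-1.75107043 -0.24532841  8.21263564] [ 0.04581826  0.60614527 -0.00836211] 0.03743193508778175
```

View pics/w4.png

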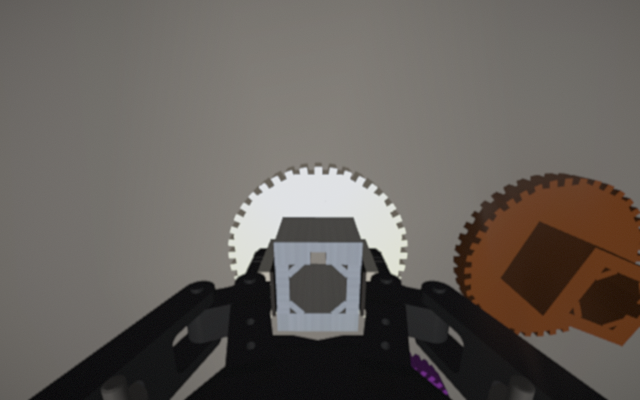

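>>> jog_arm --motion '[[[0,0,-1],0,30],[[0,0,-3],0,30],[[0,0,-6],0,30],[[0,0,-9],0,30],[[0,0,-12],0,30],[[0,0,-15],0,30],[[0,0,-16.5],0,30],[[0,0,-16.5],0,30]]'

```text
time_s: 6.1
tcp_pos: [0.5529, 0.2331, 0.1822]
tcp_rot: [2.451, 1.963, 0.007]
wrist_force: [0.5, 0.1, -2.7]
finger_gap: 0.0371
```

```bash
python3 - <<'E'
from h import *
shift((0.5545,-0.318,0.18),77.4); s=read_state();print(s["wrist_force"],s["wrist_torque"],s["finger_gap"])
cv2.imwrite("pics/w5.png",grab_frame("wrist"))
E
```

```text
tcp [0.5529 0.2331 0.1822] tool x yaw 77.39 tilt [ 0.0025  0.0042 -1.    ] shift cm [-53.74  12.18   0.14] turn -0.011504381746107128
[ 0.50351488  0.12262992 -2.72290788] [ 0.02569355 -0.01931886 -0.0203029 ] 0.037075690520753234
```

View pics/w5.png

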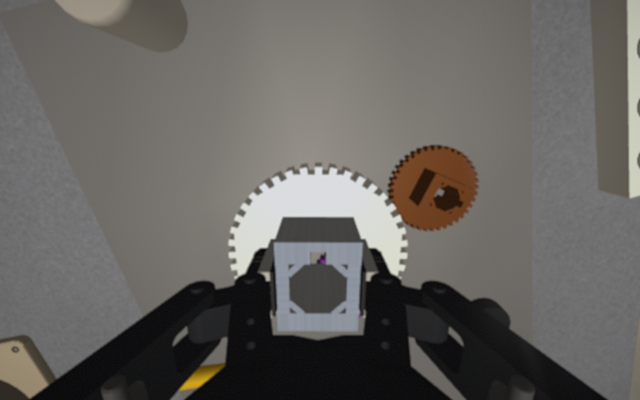

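>>> jog_arm --motion '[[[-3,0.7,0],0,30],[[-8,1.8,0],0,30],[[-13,2.9,0],0,30],[[-18,4.0,0],0,30],[[-23,5.2,0],0,30],[[-28,6.3,0],0,30],[[-33,7.4,0],0,30],[[-38,8.6,0],0,30]]'

```text
time_s: 6.95
tcp_pos: [0.5504, -0.1497, 0.1764]
tcp_rot: [-2.449, -1.962, 0.003]
wrist_force: [2.0, 0.2, -2.7]
finger_gap: 0.0373
```

```bash
python3 - <<'E'
from h import *
shift((0.5545,-0.318,0.18),77.4)
E
```

```text
tcp [ 0.5504 -0.1497  0.1764] tool x yaw 77.39 tilt [ 6.0e-04 -4.1e-03 -1.0e+00] shift cm [-16.34   4.07  -0.39] turn -0.010217345361809294
```

>>> jog_arm --motion '[[[-5,1.2,-0.1],0,30],[[-10,2.4,-0.2],0,30],[[-13.5,3.3,-0.3],0,30],[[-15.2,3.9,-0.3],0,30],[[-15.2,3.9,-0.3],0,30],[[-15.2,3.9,-0.3],0,30],[[-15.2,3.9,-0.3],0,30],[[-15.2,3.9,-0.3],0,30]]'

```text
time_s: 7.75
tcp_pos: [0.5571, -0.3037, 0.1816]
tcp_rot: [-2.45, -1.965, 0.0]
wrist_force: [0.3, 0.2, -4.0]
finger_gap: 0.0377
```

```bash
python3 - <<'E'
from h import *
shift((0.5545,-0.318,0.18),77.4)
cv2.imwrite("pics/w6.png",grab_frame("wrist"))
c=calibration("wrist");np.savez("w6.npz",K=c["mtx"],T=c["world_to_cam"])
shift((0.5545,-0.318,0.18),77.4)
for t in ["seat","shaft_top","drive"]: print(t,[(round(d["p"],2),np.round(d["at"],4)) for d in spot_point("wrist",t)])
shift((0.5545,-0.318,0.18),77.4)
E
```

```text
tcp [ 0.5571 -0.3037  0.1816] tool x yaw 77.47 tilt [ 6.0e-04 -1.1e-03 -1.0e+00] shift cm [-1.46  0.06  0.16] turn 0.07235691468429195
tcp [ 0.5573 -0.3038  0.182 ] tool x yaw 77.48 tilt [ 3.e-04 -5.e-04 -1.e+00] shift cm [-1.45  0.04  0.2 ] turn 0.07558422615460358
seat [(0.76, array([ 0.5748, -0.2233,  0.0572]))]
shaft_top [(0.78, array([ 0.5718, -0.2225,  0.0969]))]
drive [(0.57, array([ 0.5784, -0.22  ,  0.0009]))]
tcp [ 0.5574 -0.3044  0.1825] tool x yaw 77.44 tilt [-1.e-04  3.e-04 -1.e+00] shift cm [-1.39  0.02  0.25] turn 0.04303811004507452
```

View pics/w6.png

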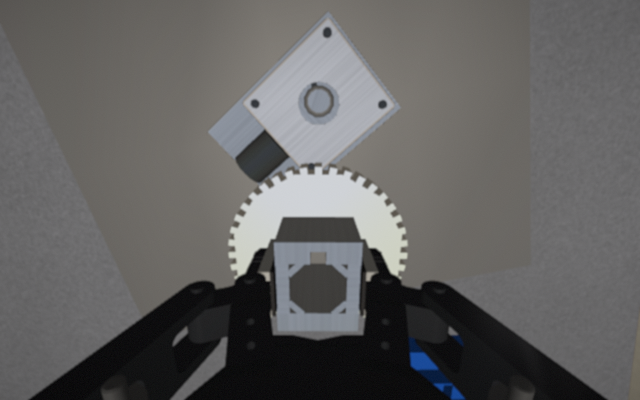

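```bash
python3 - <<'E'
import cv2
im=cv2.imread("pics/w6.png")
cv2.imwrite("pics/w6c.png",cv2.resize(im[70:130,285:355],None,fx=10,fy=10,interpolation=cv2.INTER_CUBIC))
E
```

```text
(no output)
```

View pics/w6c.png

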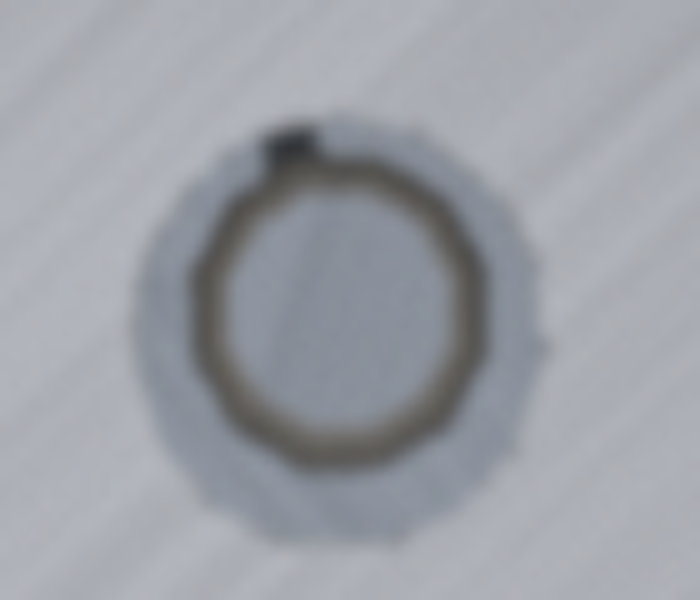

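```bash
python3 - <<'E'
from h import *
z=np.load("w6.npz")
def ray2(uv,h):
    K,T=z["K"],z["T"];d=np.linalg.inv(K)@np.array([uv[0],uv[1],1.]);Rm=T[:3,:3];o=-Rm.T@T[:3,3];d=Rm.T@d
    return o+d*(h-o[2])/d[2]
f=lambda u,v:(285+u/10-.45,70+v/10-.45)
top=[ray2(f(u,v),.096) for u,v in [(340,182),(340,433),(226,315),(456,315)]]
print("top",np.mean(top,0),np.ptp(np.array(top),axis=0))
sh=[ray2(f(u,v),.091) for u,v in [(338,155),(338,470),(188,310),(490,310)]]
print("sh",np.mean(sh,0),np.ptp(np.array(sh),axis=0))
col=[ray2(f(u,v),.05) for u,v in [(340,110),(340,548),(132,328),(545,328)]]
print("col",np.mean(col,0),np.ptp(np.array(col),axis=0))
C=np.mean(col,0)
# key
for uv in [(292,128),(262,155),(292,147),(322,130)]:
  for h in (.063,):
    p=ray2(f(*uv),h)
    for c in (C,np.mean(top,0)):
        d=p-c; print(uv,np.linalg.norm(d[:2]),np.degrees(np.arctan2(d[1],d[0])))
# gearbox corners z=.04
P=[ray2(uv,.04) for uv in [(328,11),(400,105),(245,101)]]
a=P[1]-P[0];b=P[2]-P[0];print(np.linalg.norm(a),np.degrees(np.arctan2(a[1],a[0])),np.linalg.norm(b),np.degrees(np.arctan2(b[1],b[0])))
E
```

```text
top [ 0.57728558 -0.22147818  0.096     ] [0.01722252 0.0177179  0.        ]
sh [ 0.57719331 -0.22124889  0.091     ] [0.02309893 0.02274666 0.        ]
col [ 0.5774439  -0.22096318  0.05      ] [0.0372167  0.03732806 0.        ]
(292, 128) 0.016518492099806378 91.99954423784474
(292, 128) 0.017028566390103042 91.40670972068374
(262, 155) 0.015381555220550413 103.47521347632158
(262, 155) 0.015847854399003096 102.48467466581023
(292, 147) 0.015052024958002164 93.46911216856026
(292, 147) 0.015557652065423434 92.77234534072595
(322, 130) 0.01590933341468252 83.0875496303702
(322, 130) 0.016439919710036267 82.7558132249326
0.10489624876815712 -60.687970737656066 0.10828492421779619 -148.9309074166172
```

```bash
python3 - <<'E'
from h import *
im=cv2.imread("pics/w6.png")
cv2.imwrite("pics/w6d.png",cv2.resize(im[205:345,255:385],None,fx=4.5,fy=4.5,interpolation=cv2.INTER_CUBIC))
s,p,r=tool();M=r.as_matrix()
for n,uv in dict(fl=(273.5,242),fr=(363,242),bl=(272.5,334),br=(365,334),boreT=(318.5,262),boreB=(318.5,315)).items():
    print(n,(M.T@(ray("wrist",uv,p[2]+.0305)-p)*1000).round(1))
# disc edges at disc top
for n,uv in dict(front=(318,163),left=(229,243),right=(408,243)).items():
    print(n,(M.T@(ray("wrist",uv,p[2]-.0015)-p)*1000).round(1))
shift((0.5773,-0.2213,0.18),93)
E
```

```text
fl [ 21.4 -18.2 -30.5]
fr [ 21.4  20.7 -30.5]
bl [-27.5 -20.8 -30.5]
br [-27.4  24.  -30.5]
boreT [ 11.6   1.4 -30.5]
boreB [-16.5   1.4 -30.5]
front [50.6  1.2  1.5]
left [  5.6 -48.6   1.5]
right [ 5.6 51.6  1.5]
tcp [ 0.5574 -0.3044  0.1825] tool x yaw 77.44 tilt [-1.e-04  3.e-04 -1.e+00] shift cm [8.55 0.14 0.25] turn -15.55696188995492
```

View pics/w6d.png

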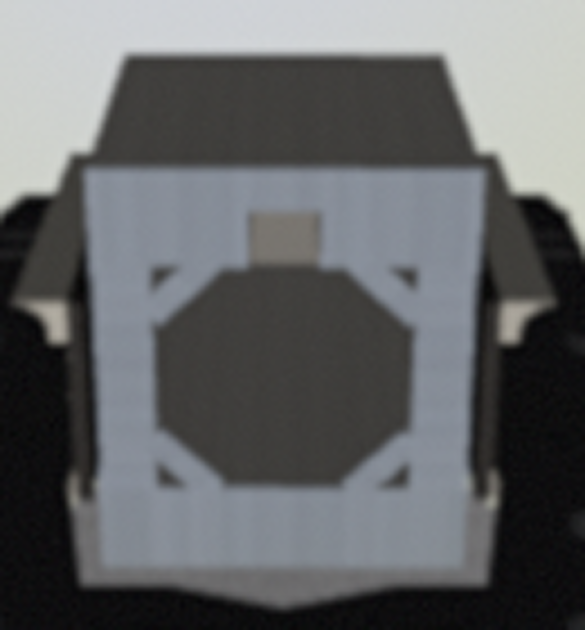

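```bash
python3 - <<'E'
from h import *
s,p,r=tool();M=r.as_matrix()
c=calibration("wrist");K=np.array(c["mtx"]);T=np.array(c["world_to_cam"])
f=lambda u,v:(255+u/4.5-.4,205+v/4.5-.4)
img=np.array([f(84,166),f(487,166),f(468,568),f(98,568)])
# gear: +x toward keyway (image up). tool y = image right; tool z down: x=tool x, y_gear=-tool y
obj=np.array([[.023,-.019,0],[.023,.019,0],[-.023,.019,0],[-.023,-.019,0]],float)
obj2=obj*[1,1,1]
ok,rv,tv=cv2.solvePnP(obj2,img,K,None,flags=cv2.SOLVEPNP_ITERATIVE)
Rc=R.from_rotvec(rv.ravel()).as_matrix()
Rw=T[:3,:3].T@Rc; tw=T[:3,:3].T@(tv.ravel()-T[:3,3])
print("hubtop in tool mm",(M.T@(tw-p)*1000).round(2)); print((M.T@Rw).round(3))
e=cv2.projectPoints(obj2,rv,tv,K,None)[0][:,0]-img;print(e.round(2))
# fixed orientation: fit position only
from scipy.optimize import least_squares
def res(x):
    W=p+(M@(np.array(x)[:,None]+obj2.T)).T
    q=(K@(T[:3,:3]@W.T+T[:3,3:])).T;return (q[:,:2]/q[:,2:]-img).ravel()
o=least_squares(res,[0,0,-.03]);print((o.x*1000).round(2),o.fun.round(2))
E
```

```text
hubtop in tool mm [  0.18   1.1  -33.69]
[[ 1.    -0.004  0.002]
 [ 0.004  1.    -0.006]
 [-0.002  0.006  1.   ]]
[[-0.31 -0.18]
 [ 0.29 -0.04]
 [-0.62  0.07]
 [ 0.64  0.16]]
[  0.14   1.09 -33.62] [-0.46 -0.16  0.05 -0.1  -0.41  0.16  0.87  0.13]
```

```bash
python3 - <<'E'
from h import *
shift((0.581,-0.306,0.165),93)
E
```

```text
tcp [ 0.5574 -0.3044  0.1825] tool x yaw 77.44 tilt [-1.e-04  3.e-04 -1.e+00] shift cm [0.36 2.34 1.75] turn -15.55696188995492
```

>>> jog_arm --motion '[[[0.2,1.2,1],-8,30],[[0.4,2.3,1.7],-15.5,30],[[0.4,2.3,1.7],-15.5,30],[[0.4,2.3,1.7],-15.5,30],[[0.4,2.3,1.7],-15.5,30],[[0.4,2.3,1.7],-15.5,30],[[0.4,2.3,1.7],-15.5,30],[[0.4,2.3,1.7],-15.5,30]]'

```text
time_s: 8.75
tcp_pos: [0.5804, -0.3063, 0.1657]
tcp_rot: [2.165, 2.276, 0.0]
wrist_force: [0.4, -0.7, -2.9]
finger_gap: 0.0376
```

```bash
python3 - <<'E'
from h import *
shift((0.581,-0.306,0.165),93)
c=calibration("wrist");np.savez("w7.npz",K=c["mtx"],T=c["world_to_cam"])
im=grab_frame("wrist");cv2.imwrite("pics/w7.png",im)
shift((0.581,-0.306,0.165),93)
u,v=proj("wrist",(0.5773,-0.2213,0.07)).astype(int);print(u,v)
u0,v0=u-35,max(v-35,0);print(u0,v0)
cv2.imwrite("pics/w7c.png",cv2.resize(im[v0:v0+70,u0:u0+70],None,fx=8,fy=8,interpolation=cv2.INTER_CUBIC))
E
```

```text
tcp [ 0.5804 -0.3063  0.1657] tool x yaw 92.85 tilt [-2.e-04  4.e-04 -1.e+00] shift cm [0.03 0.06 0.07] turn -0.15351782518339974
tcp [ 0.5804 -0.3063  0.1656] tool x yaw 92.85 tilt [-2.e-04  3.e-04 -1.e+00] shift cm [0.03 0.06 0.06] turn -0.1459173095510664
317 100
282 65
```

View pics/w7c.png

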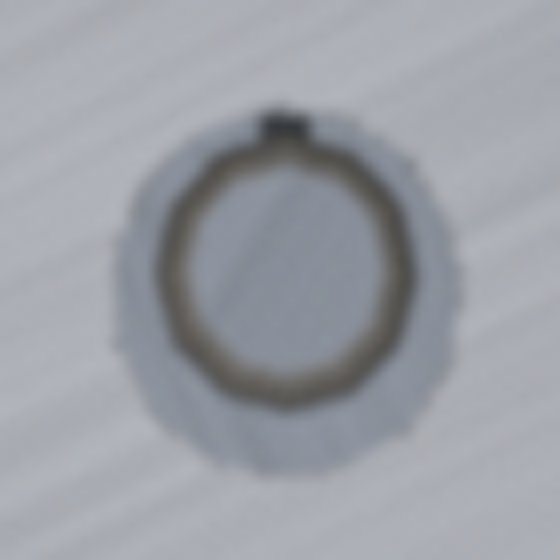

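View pics/w7.png

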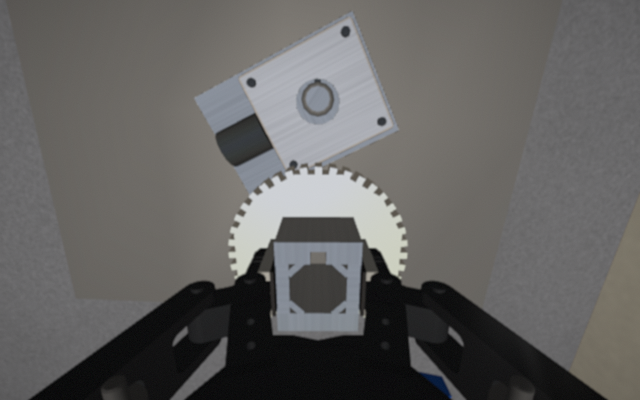

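```bash
python3 - <<'E'
from h import *
s,p,r=tool();M=r.as_matrix()
f=lambda u,v:(282+u/8-.44,65+v/8-.44)
def c(name,pts,h):
    P=np.array([ray("wrist",f(*q),h) for q in pts]);m=P.mean(0)
    print(name,m.round(4),np.ptp(P,axis=0).round(4),"tool mm",(M.T@(m-p)*1000).round(2))
c("top",[(286,168),(286,374),(188,270),(384,270)],.096)
c("sh",[(286,140),(286,410),(156,272),(416,272)],.091)
c("col",[(287,105),(287,478),(112,290),(462,290)],.05)
k=ray("wrist",f(284,126),.063);print("key",(M.T@(k-p)*1000).round(2))
E
```

```text
top [ 0.5769 -0.2212  0.096 ] [0.0174 0.0172 0.    ] tool mm [85.24  0.76 69.58]
sh [ 0.5769 -0.2212  0.091 ] [0.0236 0.0231 0.    ] tool mm [85.22  0.76 74.58]
col [ 0.577  -0.2209  0.05  ] [0.0378 0.0381 0.    ] tool mm [ 85.52   0.85 115.58]
key [100.8    0.53 102.57]
```

>>> jog_arm --motion '[[[2,0,0],0,30],[[4.5,0,0],-0.5,30],[[7,-0.03,0],-0.5,30],[[8.2,-0.03,1],-0.5,30],[[8.5,-0.03,2],-0.5,30],[[8.5,-0.03,3],-0.5,30],[[8.5,-0.03,3],-0.5,30],[[8.5,-0.03,3],-0.5,30]]'

```text
time_s: 9.6
tcp_pos: [0.5754, -0.2221, 0.1345]
tcp_rot: [-2.155, -2.284, 0.001]
wrist_force: [0.9, 0.1, -3.2]
finger_gap: 0.0374
```

```bash
python3 - <<'E'
from h import *
for i in range(3): shift((0.5767,-0.2212,0.135),93.3); im=grab_frame("wrist")
cv2.imwrite("pics/w8.png",im);cv2.imwrite("pics/w8c.png",cv2.resize(im[205:345,255:385],None,fx=4.5,fy=4.5,interpolation=cv2.INTER_CUBIC))
print(read_state()["wrist_force"])
E
```

```text
tcp [ 0.5754 -0.2221  0.1345] tool x yaw 93.33 tilt [ 4.0e-04 -1.3e-03 -1.0e+00] shift cm [ 0.08  0.14 -0.05] turn 0.03269083655885652
tcp [ 0.5758 -0.2222  0.1351] tool x yaw 93.33 tilt [-0.e+00 -3.e-04 -1.e+00] shift cm [0.09 0.1  0.01] turn 0.030192994473196677
tcp [ 0.5761 -0.2222  0.1356] tool x yaw 93.34 tilt [-4.e-04  5.e-04 -1.e+00] shift cm [0.1  0.07 0.06] turn 0.03635182924315927
[-0.0684177   0.17772492 -2.84119188]
```

View pics/w8c.png

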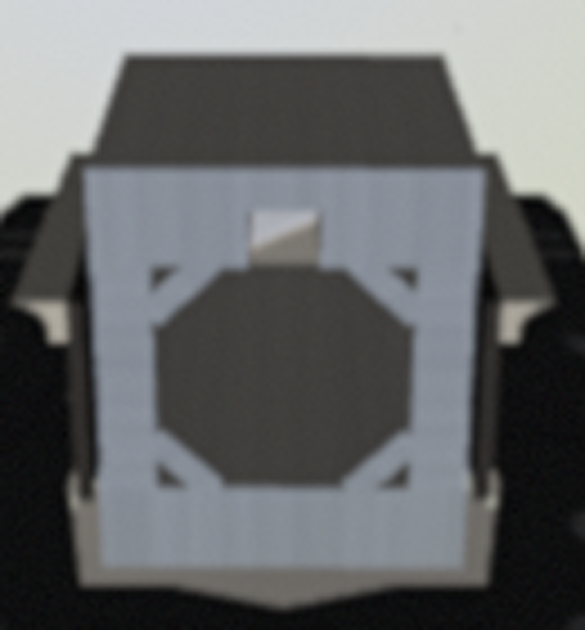

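>>> jog_arm --motion '[[[0.05,0,0.7],0,30],[[0.05,0,1.4],0,30],[[0.05,0,1.8],0,30],[[0.05,0,1.8],0,30],[[0.05,0,1.8],0,30],[[0.05,0,1.8],0,30],[[0.05,0,1.8],0,30],[[0.05,0,1.8],0,30]]'

```text
time_s: 10.55
tcp_pos: [0.576, -0.2209, 0.1176]
tcp_rot: [2.154, 2.286, 0.0]
wrist_force: [-0.5, 0.2, -2.8]
finger_gap: 0.0376
```

```bash
python3 - <<'E'
from h import *
for i in range(3): shift((0.5759,-0.2214,0.11),93.3); im=grab_frame("scene")
cv2.imwrite("pics/s8.png",im)
u,v=proj("scene",(0.577,-0.221,0.1)).astype(int)
cv2.imwrite("pics/s8c.png",cv2.resize(im[v-60:v+60,u-60:u+60],None,fx=5,fy=5,interpolation=cv2.INTER_CUBIC))
print(read_state()["wrist_force"])
E
```

```text
tcp [ 0.576  -0.2209  0.1176] tool x yaw 93.39 tilt [-3.e-04  4.e-04 -1.e+00] shift cm [-0.05 -0.01  0.76] turn 0.08883478147879487
tcp [ 0.576  -0.2209  0.1176] tool x yaw 93.39 tilt [-2.e-04  4.e-04 -1.e+00] shift cm [-0.05 -0.01  0.76] turn 0.08765881096240946
tcp [ 0.5759 -0.2209  0.1175] tool x yaw 93.39 tilt [-2.e-04  3.e-04 -1.e+00] shift cm [-0.05 -0.01  0.75] turn 0.08736610684718471
[-0.22577577 -0.29853343 -3.08852957]
```

View pics/s8c.png

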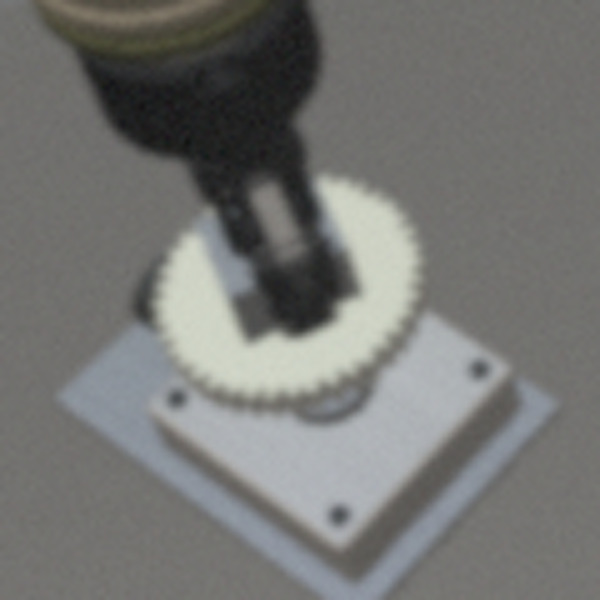

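>>> jog_arm --motion '[[[-0.05,0,0.2],0,30],[[-0.05,0,0.4],0,30],[[-0.05,0,0.6],0,30],[[-0.05,0,0.8],0,30],[[-0.05,0,0.9],0,30],[[-0.05,0,1.0],0,30],[[-0.05,0,1.1],0,30],[[-0.05,0,1.1],0,30]]'

```text
time_s: 11.5
tcp_pos: [0.5758, -0.2213, 0.1062]
tcp_rot: [-2.155, -2.286, 0.0]
wrist_force: [0.3, 0.2, -3.7]
finger_gap: 0.0374
```

>>> jog_arm --motion '[[[0,0,0.15],0,30],[[0,0,0.3],0,30],[[0,0,0.4],0,30],[[0,0,0.5],0,30],[[0,0,0.6],0,30],[[0,0,0.7],0,30],[[0,0,0.8],0,30],[[0,0,0.8],0,30]]'

```text
time_s: 12.3
tcp_pos: [0.5758, -0.2213, 0.0981]
tcp_rot: [-2.155, -2.286, 0.0]
wrist_force: [-0.3, 0.9, -2.8]
finger_gap: 0.0378
```

>>> jog_arm --motion '[[[0,0,0.2],0,30],[[0,0,0.4],0,30],[[0,0,0.6],0,30],[[0,0,0.8],0,30],[[0,0,1.0],0,30],[[0,0,1.2],0,30],[[0,0,1.4],0,30],[[0,0,1.4],0,30]]'

```text
time_s: 13.1
tcp_pos: [0.5757, -0.2212, 0.0839]
tcp_rot: [-2.154, -2.286, 0.0]
wrist_force: [-0.2, -0.4, -3.4]
finger_gap: 0.0377
```

```bash
python3 - <<'E'
from h import *
im=grab_frame("scene")
u,v=proj("scene",(0.577,-0.221,0.1)).astype(int)
cv2.imwrite("pics/s9c.png",cv2.resize(im[v-60:v+60,u-60:u+60],None,fx=5,fy=5,interpolation=cv2.INTER_CUBIC))
im=grab_frame("wrist")
cv2.imwrite("pics/w9c.png",cv2.resize(im[205:345,255:385],None,fx=4.5,fy=4.5,interpolation=cv2.INTER_CUBIC))
s=read_state();print(s["wrist_force"],s["wrist_torque"])
E
```

```text
[ 0.13360275 -0.08330619 -3.54107452] [ 0.00718398 -0.00255328 -0.02430211]
```

View pics/w9c.png

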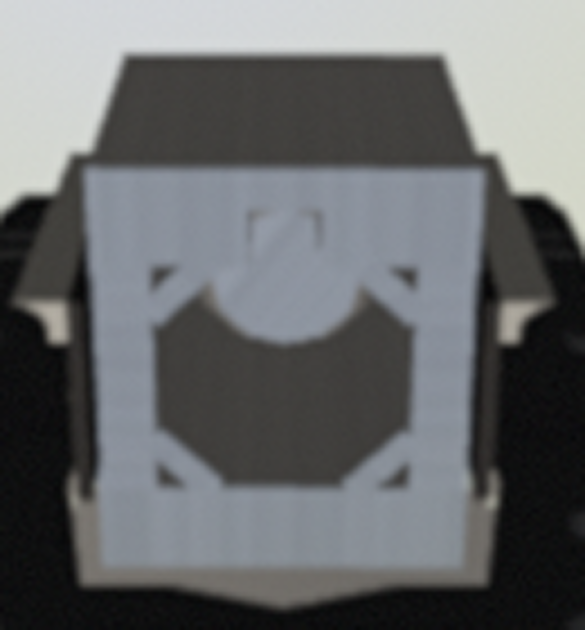

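>>> jog_arm --motion '[[[0,0,0.1],0,30],[[0,0,0.2],0,30],[[0,0,0.3],0,30],[[0,0,0.4],0,30],[[0,0,0.5],0,30],[[0,0,0.6],0,30],[[0,0,0.7],0,30],[[0,0,0.7],0,30]]'

```text
time_s: 14.0
tcp_pos: [0.5758, -0.2212, 0.0771]
tcp_rot: [-2.155, -2.286, 0.0]
wrist_force: [-0.3, -0.2, -3.1]
finger_gap: 0.0375
```

>>> jog_arm --motion '[[[0,0,0.1],0,30],[[0,0,0.2],0,30],[[0,0,0.3],0,30],[[0,0,0.3],0,30]]'

```text
time_s: 14.4
tcp_pos: [0.5758, -0.2213, 0.0741]
tcp_rot: [-2.155, -2.286, 0.0]
wrist_force: [0.1, 1.0, -3.2]
finger_gap: 0.0372
```

>>> jog_arm --motion '[[[0,0,0.1],0,30],[[0,0,0.2],0,30],[[0,0,0.3],0,30],[[0,0,0.4],0,30],[[0,0,0.4],0,30]]'

```text
time_s: 14.9
tcp_pos: [0.5758, -0.2212, 0.0701]
tcp_rot: [-2.155, -2.286, 0.0]
wrist_force: [0.5, 0.5, -3.4]
finger_gap: 0.0377
```

>>> jog_arm --motion '[[[0,0,0.1],0,30],[[0,0,0.2],0,30],[[0,0,0.3],0,30],[[0,0,0.3],0,30]]'

```text
time_s: 15.3
tcp_pos: [0.5758, -0.2212, 0.0671]
tcp_rot: [-2.155, -2.286, 0.0]
wrist_force: [-0.1, -0.7, -2.7]
finger_gap: 0.0376
```

>>> jog_arm --motion '[[[0,0,0.05],0,30],[[0,0,0.1],0,30],[[0,0,0.15],0,30],[[0,0,0.15],0,30]]'

```text
time_s: 15.7
tcp_pos: [0.5759, -0.2213, 0.0659]
tcp_rot: [2.155, 2.286, 0.0]
wrist_force: [-0.3, -0.1, -1.3]
finger_gap: 0.0377
```

>>> jog_arm --motion '[[[0,0,0.05],0,30],[[0,0,0.1],0,30],[[0,0,0.1],0,30]]'

```text
time_s: 16.0
tcp_pos: [0.5759, -0.2213, 0.0659]
tcp_rot: [2.155, 2.286, 0.0]
wrist_force: [-5.6, 2.0, 6.2]
finger_gap: 0.0375
```

>>> jog_arm --motion '[[[0,0,-0.05],0,30],[[0,0,-0.05],0,60],[[0,0,-0.05],0,85],[[0,0,-0.05],0,85],[[0,0,-0.05],0,85],[[0,0,-0.05],0,85],[[0,0,-0.05],0,85]]'

```text
time_s: 16.7
tcp_pos: [0.5759, -0.2213, 0.0653]
tcp_rot: [-2.155, -2.286, -0.0]
wrist_force: [-1.0, 0.3, -0.0]
finger_gap: 0.0726
```

```bash
python3 - <<'E'
from h import *
im=grab_frame("wrist");cv2.imwrite("pics/w10.png",im)
s=read_state();print(s["wrist_force"],s["finger_gap"])
E
```

```text
[-0.03387889  0.38362737 -0.56543152] 0.07262949095297483
```

View pics/w10.png

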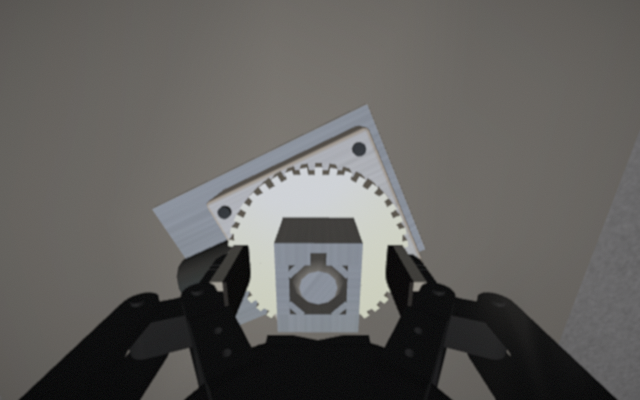

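Released; the shaft top looks flush with the hub top. Raise and check from above.

>>> jog_arm --motion '[[[0,0,-1],0,85],[[0,0,-3],0,85],[[0,0,-6],0,85],[[0,0,-9],0,85],[[0,0,-12],0,85],[[0,0,-13],0,85],[[0,0,-13],0,85],[[0,0,-13],0,85]]'

```text
time_s: 17.55
tcp_pos: [0.5754, -0.2211, 0.1943]
tcp_rot: [-2.154, -2.285, 0.001]
wrist_force: [-0.3, 0.9, 0.0]
finger_gap: 0.0727
```

```bash
python3 - <<'E'
from h import *
im=grab_frame("wrist");cv2.imwrite("pics/w11.png",im)
for t in ["gear_center","keyway"]: print(t,[(round(d["p"],2),np.round(d["at"],4)) for d in spot_point("wrist",t)])
im=grab_frame("scene")
u,v=proj("scene",(0.577,-0.221,0.08)).astype(int)
cv2.imwrite("pics/s11c.png",cv2.resize(im[v-60:v+60,u-60:u+60],None,fx=5,fy=5,interpolation=cv2.INTER_CUBIC))
E
```

```text
gear_center [(0.95, array([ 0.5779, -0.2203,  0.0759]))]
keyway [(0.67, array([ 0.5753, -0.2107,  0.0965]))]
```

View pics/w11.png

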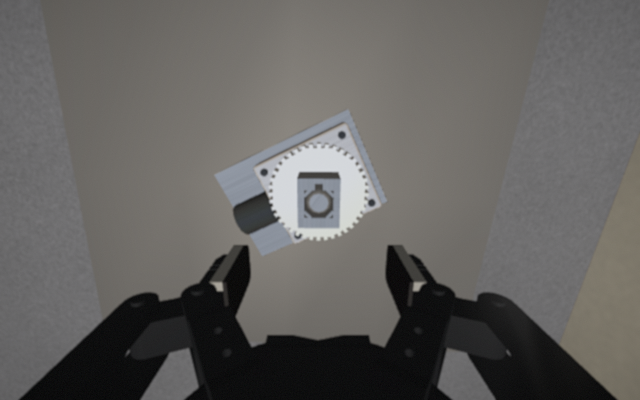

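View pics/s11c.png

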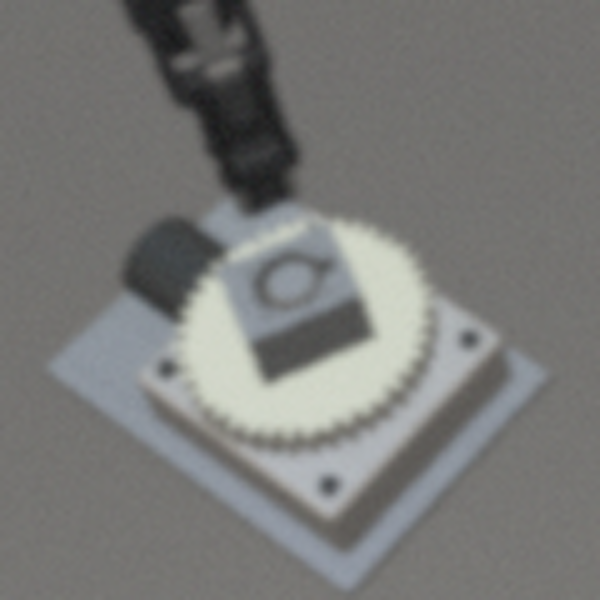

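```bash
python3 -c "
from workcell import *
print(hand_in())"
```

```text
the job is handed in; nothing more can be done
None
```

I fitted the white gear on the shaft with its keyway over the key, brought it home on the collar, let go and handed the job in. It took about 17.6 s of the 67 s allowed. No verdict was reported.

- **Pick-up:** I gripped the gear across its hub flats with 35 N. The fingers met about 8 N of upward force as they closed.
- **Keyway alignment:** The wrist camera showed the dark key at about 93° in the world frame, or 1.1 rad from the drive's x. I turned the gear to that angle before threading it. The keyway dropped over the key on the first descent, so no turning search under pressure was needed.
- **Seating:** The only contact force I saw came at the end, about 9 N against the collar. It stopped 50.4 mm above the gear's height at pick-up, against an expected 50 mm. A gear caught on top of the key would have stopped 13 mm higher.
- **Last checks:** After release the pictures show the hub top flush with the shaft top and the gear level and centred. The arm was clear, about 10 cm above it.
- **One small disagreement:** The detector placed the gear's centre at 75.9 mm height instead of the expected 73 mm. That is within its 4 mm accuracy but, taken alone, would sit just past the 2.5 mm limit. I relied on the arm's height reading and the flush hub and shaft instead.
- **Not checked:** I did not look again at the screwdriver, bottle and roller afterwards. The arm worked near the bottle only from above, and no unexpected forces showed at the end of any move.

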